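Try the washed dosing syringes and put the gummed one to soak

ROBOT

A 6-joint arm with a two-finger parallel gripper is mounted at the origin on a cart in front of the work surface, level with it; the furniture and walls round the work are solid. World frame = base frame: x ahead of the robot, y to its left, z up, the work surface at z = 0. Lengths are in mm, angles in degrees, forces in N, time in s.
With the tool pointing down it reaches from about 300 to 850 mm from the base axis. Payload 4.2 kg.
Tool frame: the origin (TCP) lies on the centre line of the jaws, within the pads' length; the fingertips stand 8 mm ahead of it and the grasp point (between the pads) lies 11 mm behind it; z points along the fingers, y is the line along which they close (so a half turn about z gives the same grasp; the last joint's range is limited). The gripper opens to 91 mm and grips with 3 to 60 N. Pads are 32 mm wide; open, the fingers measure 118 mm over their backs; the gripper's body (76 mm by 178 mm) begins 60 mm behind the grasp point.
Start: joints at [-67.093, 18.312, 89.639, -0, 72.044, -1.146], TCP at [234.362, -525.087, 221.976] pointing down, gripper open.
Joint ranges: [-177.97, 177.97], [-48.28, 115.42], [12.27, 149.76], [-77.06, 257.06], [2.81, 150.46], [-146.56, 146.56]. Speed limits (degrees/s): [147.25, 147.25, 180, 180, 180, 180].

INTERFACE

Orientations are given as [roll, pitch, yaw] about the fixed x, y, z axes, in that order (R = Rz(yaw) Ry(pitch) Rx(roll)).
In Python, from workcell import telemetry, eyes, ticket gives the robot as it stands. The module is installed in compiled form; this text tells all that it offers.
- The arm moves only by the shell command python3 -m crank 'ROWS' [OPENING] [FORCE]. ROWS is JSON, a list of rows, each an object of numbers: "dx", "dy", "dz": the shift along the world's x, y, z normalised to -1 to 1, where 1 is 80 cm; "yaw": the turn about the world's z normalised to -1 to 1, where 1 is 5 degrees. A call has 1 to 10 rows; each row shifts and turns the commanded pose from where the row before left it; what a row does not reach is not made up. A row lasts 1/8 s, in which the tool goes at most 62.5 mm and 10.7 degrees, less where a joint would pass 70% of its speed; a pose out of reach is approached as far as the arm can. A call with a number of a shift or a turn outside -1 to 1 is refused whole. A call with a gripper value outside its range is refused whole. OPENING is the opening, from 0 (shut) to 1 (fully open), set as the call begins (- or left out, the last holds). The fingers move at their own pace and stop on an object; FORCE is the grip in N (left out, the last holds). Time passes only in rows, so rows that do not move let the fingers close. It gives the time, the measured TCP pose, the force, the opening and the grip force at its end, in the units of the state.
- telemetry.state(): the state, without advancing time (a new reading comes with each control period).
- eyes.grab_frame(name): name is "side" or "top" or "wrist"; returns the picture (480x640x3 uint8, red, green, blue); there is no depth.
- eyes.calibration(name): a dict with "camera_matrix" (3x3 intrinsics, pixels), "world_from_camera" (4x4, takes a point from camera to world coordinates). Camera axes: x right, y down, z forward; pixel columns grow to the right and rows downward; lengths in mm; the calibration is good to about 2 mm. A picture is of the moment at which its call begins: read the wrist's pose just before it. calibration takes no time and is no camera call; for the wrist camera it gives the pose at the moment of the call.
- ticket.job_done(): hands the job in; it is judged then, once.
The state is a dict: "time_s": time; "qpos": joint angles; "qvel": joint speeds; "effort": joint torques, N m; "ee_pos": TCP position; "ee_rot": TCP orientation; "force": force on the tool from outside, world axes, zero at the start; "torque": the same for the moment, N m; "gripper_width": finger opening in mm; "gripper_force": force on a finger pad.
Only numpy, scipy, OpenCV 4.12 (cv2) and the standard library are available. Lean on these libraries where they do the work, as an engineer would, in place of code of your own. Each camera call takes 0.05 s, during which the arm holds its last target. There are 200 camera calls.

TASK

Try the three washed dosing syringes in the draining rack: press each plunger slowly down with closed fingers, firmly but never with more than about 15 N, and where it runs with an even drag push it fully home and leave that syringe in its slot. One of them is gummed up and its resistance climbs before the bottom: do not force it, but lift that syringe out by its barrel, plunger left where it stuck, and stand it nozzle down in the clear mixing cup to soak. Leave the cup upright and the other things on the table where they are.

Things in the scene. Friction and masses are not known exactly. Their poses are not given: they have to be found in the camera images.
- drain_rack: draining rack of grey painted sheet, fixed to the table: 246 mm long (its y), 86 mm deep (its x), 72 mm high over its folded lips; origin under its centre on the table, z up. Three slots 75 mm apart along its y: the upper plate (top at 68 mm) has 31 mm holes that guide the barrels, the lower plate (top at 22 mm) carries each barrel by its shoulder, the nozzle hanging through a 15 mm hole
- soak_cup: the soaking cup: clear graduated mixing cup, alone between the two scales (another stands far right behind the second scale), 72 mm wide at the rim, 95 mm high, wall about 2 mm, inside about 66 mm wide at the rim and 48 mm at the floor (floor 3 mm above the underside), loose, about 140 g; origin at the centre of its underside, z up. It stands on the right of the scale, the rack on the left
- slot_a (a point): centre of the left slot of the rack (as seen from the robot), at the top of the lower plate; any of the syringes may stand in it
- slot_b (a point): centre of the middle slot of the rack (as seen from the robot), at the top of the lower plate; any of the syringes may stand in it
- slot_c (a point): centre of the right slot of the rack (as seen from the robot), at the top of the lower plate; any of the syringes may stand in it
- syringe_1: one of three like dosing syringes, nozzle down in a slot, loose, 57 g. Origin at the nozzle tip (in the rack 7 mm above the table), z along the barrel to the plunger. Nozzle 15 mm long; clear barrel 28 mm in diameter from 15 to 120 mm; finger flange 46 mm (its y) by 30 mm (its x) from 120 to 123 mm. 52 mm of barrel is free below the flange, to be gripped from above
- plunger_1: white plunger of syringe 1 with a black rubber seal, slides down into the barrel and stays where it is left. Origin on the barrel axis, 123 mm above the nozzle tip when drawn right out, lower by stroke and give. Pressing it with more than 20 N is forcing it. Sound ones drag evenly with 2 to 7 N, each its own; which of the three is gummed cannot be seen
- thumb_1 (a point): centre of the top of plunger 1's thumb disc: 28 mm in diameter, 4 mm thick; 54 mm above the flange's top when drawn right out, 9 mm when home
- stroke_1 (a joint): stroke of plunger 1's seal in m: 0 drawn right out, 0.045 fully home, where a sound one stops and the rubber gives about 6 N a mm. The gummed one starts with an even drag of 2 to 7 N too, but its seal binds somewhere between 0.02 and 0.035: from there the rod gives under rising force, about 1.8 N a mm, and springs back when let go
- syringe_2: one of three like dosing syringes, nozzle down in a slot, loose, 57 g. Origin at the nozzle tip (in the rack 7 mm above the table), z along the barrel to the plunger. Nozzle 15 mm long; clear barrel 28 mm in diameter from 15 to 120 mm; finger flange 46 mm (its y) by 30 mm (its x) from 120 to 123 mm. 52 mm of barrel is free below the flange, to be gripped from above
- plunger_2: white plunger of syringe 2 with a black rubber seal, slides down into the barrel and stays where it is left. Origin on the barrel axis, 123 mm above the nozzle tip when drawn right out, lower by stroke and give. Pressing it with more than 20 N is forcing it. Sound ones drag evenly with 2 to 7 N, each its own; which of the three is gummed cannot be seen
- thumb_2 (a point): centre of the top of plunger 2's thumb disc: 28 mm in diameter, 4 mm thick; 54 mm above the flange's top when drawn right out, 9 mm when home
- stroke_2 (a joint): stroke of plunger 2's seal in m: 0 drawn right out, 0.045 fully home, where a sound one stops and the rubber gives about 6 N a mm. The gummed one starts with an even drag of 2 to 7 N too, but its seal binds somewhere between 0.02 and 0.035: from there the rod gives under rising force, about 1.8 N a mm, and springs back when let go
- syringe_3: one of three like dosing syringes, nozzle down in a slot, loose, 57 g. Origin at the nozzle tip (in the rack 7 mm above the table), z along the barrel to the plunger. Nozzle 15 mm long; clear barrel 28 mm in diameter from 15 to 120 mm; finger flange 46 mm (its y) by 30 mm (its x) from 120 to 123 mm. 52 mm of barrel is free below the flange, to be gripped from above
- plunger_3: white plunger of syringe 3 with a black rubber seal, slides down into the barrel and stays where it is left. Origin on the barrel axis, 123 mm above the nozzle tip when drawn right out, lower by stroke and give. Pressing it with more than 20 N is forcing it. Sound ones drag evenly with 2 to 7 N, each its own; which of the three is gummed cannot be seen
- thumb_3 (a point): centre of the top of plunger 3's thumb disc: 28 mm in diameter, 4 mm thick; 54 mm above the flange's top when drawn right out, 9 mm when home
- stroke_3 (a joint): stroke of plunger 3's seal in m: 0 drawn right out, 0.045 fully home, where a sound one stops and the rubber gives about 6 N a mm. The gummed one starts with an even drag of 2 to 7 N too, but its seal binds somewhere between 0.02 and 0.035: from there the rod gives under rising force, about 1.8 N a mm, and springs back when let go
- small_tin_0: small lever-lid tin, 68 mm wide, 79 mm high: not part of the job, to stay where it is; origin at the centre of its underside
- small_tin_1: small lever-lid tin, 68 mm wide, 79 mm high: not part of the job, to stay where it is; origin at the centre of its underside
- small_tin_2: small lever-lid tin, 67 mm wide, 79 mm high: not part of the job, to stay where it is; origin at the centre of its underside
- label_roll: roll of labels standing on end, 68 mm wide, 62 mm high: not part of the job, to stay where it is; origin at the centre of its underside
- gun_brush: cleaning brush lying, 170 mm long (its y): not part of the job, to stay where it is; origin at the centre of its underside
- air_cap_0: spray-gun air cap, 34 mm wide, 25 mm high: not part of the job, to stay where it is; origin at the centre of its underside
- funnel: funnel stood on its mouth, 69 mm wide, 75 mm high: not part of the job, to stay where it is; origin at the centre of its underside
Things that resemble listed ones, but are neither listed nor needed, are in the scene too. Leave any purple look-alike of the syringe_2 alone.

How it is judged (in metres and radians):
At the end, for the whole second after the job is handed in: Two syringes stand upright in the rack, plungers home (stroke over 0.0425); the third, pressed until it bound (stroke 0.022 to 0.039), stands nozzle down in the upright cup: tip within 36 mm of the cup's axis and 30 mm of its underside, leaning under 0.7 rad; all at rest (((value of joint stroke_1 between 0.022 and 0.039 m and z of syringe_1 in the frame of soak_cup between -0.005 and 0.03 m and horizontal distance between syringe_1 and soak_cup below 0.036 m and angle between syringe_1's own z axis and vertical below 0.7 rad and value of joint each of stroke_2, stroke_3 above 0.0425 m and z of syringe_2 in the frame of drain_rack between 0.003 and 0.012 m and horizontal distance between each of syringe_2, syringe_3 and drain_rack below 0.09 m and angle between each of syringe_2, syringe_3's own z axis and vertical below 0.12 rad and z of syringe_3 in the frame of drain_rack between 0.003 and 0.012 m) or (value of joint each of stroke_1, stroke_3 above 0.0425 m and z of syringe_1 in the frame of drain_rack between 0.003 and 0.012 m and horizontal distance between each of syringe_1, syringe_3 and drain_rack below 0.09 m and angle between each of syringe_1, syringe_3's own z axis and vertical below 0.12 rad and value of joint stroke_2 between 0.022 and 0.039 m and z of syringe_2 in the frame of soak_cup between -0.005 and 0.03 m and horizontal distance between syringe_2 and soak_cup below 0.036 m and angle between syringe_2's own z axis and vertical below 0.7 rad and z of syringe_3 in the frame of drain_rack between 0.003 and 0.012 m) or (value of joint each of stroke_1, stroke_2 above 0.0425 m and z of syringe_1 in the frame of drain_rack between 0.003 and 0.012 m and horizontal distance between each of syringe_1, syringe_2 and drain_rack below 0.09 m and angle between each of syringe_1, syringe_2's own z axis and vertical below 0.12 rad and z of syringe_2 in the frame of drain_rack between 0.003 and 0.012 m and value of joint stroke_3 between 0.022 and 0.039 m and z of syringe_3 in the frame of soak_cup between -0.005 and 0.03 m and horizontal distance between syringe_3 and soak_cup below 0.036 m and angle between syringe_3's own z axis and vertical below 0.7 rad)) and angle between soak_cup's own z axis and vertical below 0.1 rad and linear speed of each of syringe_1, syringe_2, syringe_3 below 0.03 m/s); the robot touches nothing.
It fails at once if the plunger of syringe 1 is pressed with more than 20 N (contact force between the fingers and plunger_1 above 20 N).
It fails at once if the plunger of syringe 2 is pressed with more than 20 N (contact force between the fingers and plunger_2 above 20 N).
It fails at once if the plunger of syringe 3 is pressed with more than 20 N (contact force between the fingers and plunger_3 above 20 N).
It fails at once if the soaking cup is tipped over (angle between soak_cup's own z axis and vertical above 0.5 rad).
It fails at once if one of the other things on the table is shifted by more than 30 mm (distance of any of small_tin_0, small_tin_1, small_tin_2, label_roll, gun_brush, air_cap_0, funnel from where it was at the start of the episode above 0.03 m).
It also fails if it takes over 72 s, if anything falls off the work surface, if the arm or the gripper's body presses on something with over 40 N, if the wrist force passes 120 N, or if a joint passes its speed limit or range.

## Working session

There is one attempt and no reset: what is moved stays moved. The work goes in short steps, Python scripts to look and compute and a shell command to move; the robot and the scene stay as the last step left them, time stands still between calls to the robot, and variables do not carry over. Pictures are saved under pics/ and viewed, at most 10 in all, crops included, and the job is handed in when it is done.

```bash
mkdir -p pics; cat > h.py <<'E'
import numpy as np, cv2
from workcell import telemetry, eyes, ticket
def grab(n,f):
    c=eyes.calibration(n); im=eyes.grab_frame(n); cv2.imwrite('pics/'+f,im[:,:,::-1]); return im,c
def ray(c,u,v):
    T=np.array(c['world_from_camera']);K=np.array(c['camera_matrix'])
    d=T[:3,:3]@np.linalg.solve(K,[u,v,1.]);return T[:3,3],d
def onz(c,u,v,z):
    o,d=ray(c,u,v);return o+d*(z-o[2])/d[2]
def proj(c,p):
    T=np.array(c['world_from_camera']);K=np.array(c['camera_matrix'])
    q=K@(T[:3,:3].T@(np.array(p,float)-T[:3,3]));return q[:2]/q[2]
E
python3 - <<'E'
from h import *
for n in('top','side'):
    im,c=grab(n,n+'1.png'); print(n,np.round(np.array(c['world_from_camera']),3).tolist(),np.array(c['camera_matrix']).tolist())
s=telemetry.state();print(s)
E
```

```text
top [[0.01, -0.995, 0.103, 400.004], [-1.0, -0.01, -0.002, -27.623], [0.003, -0.103, -0.995, 1418.628], [0.0, 0.0, 0.0, 1.0]] [[464.7235342292274, 0.0, 319.4252132443063], [0.0, 464.7235342292274, 240.6371322925652], [0.0, 0.0, 1.0]]
side [[0.998, 0.016, -0.055, 625.59], [0.057, -0.478, 0.876, -1363.578], [-0.012, -0.878, -0.479, 835.104], [0.0, 0.0, 0.0, 1.0]] [[610.3387095882782, 0.0, 321.11353292246037], [0.0, 610.3387095882782, 247.26519267724817], [0.0, 0.0, 1.0]]
{'time_s': 0.1, 'qpos': array([-6.70927883e+01,  1.83480063e+01,  8.96984917e+01, -4.68544654e-05,
        7.20437620e+01, -1.14608639e+00]), 'qvel': array([ 0.08013321, -0.08652565, -0.18327753, -0.03406373, -0.06981483,
       -0.13012505]), 'effort': array([ 2.34977990e-03, -4.13331127e+01, -2.32509166e+01,  7.30587565e-02,
        4.21922130e-02, -4.24169696e-05]), 'ee_pos': array([ 234.19342465, -524.67475744,  221.21032194]), 'ee_rot': array([-1.79909757e+02, -1.76080795e-03,  2.40533112e+01]), 'force': array([ 0.03234593, -1.06119951, -0.21260896]), 'torque': array([ 0.02727924, -0.03903032,  0.00720321]), 'gripper_force': 0.0, 'gripper_width': 91.05586889998119}
```

View pics/top1.png

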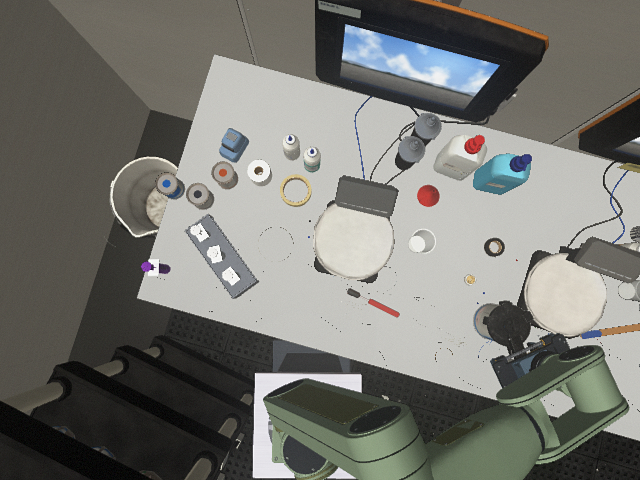

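View pics/side1.png

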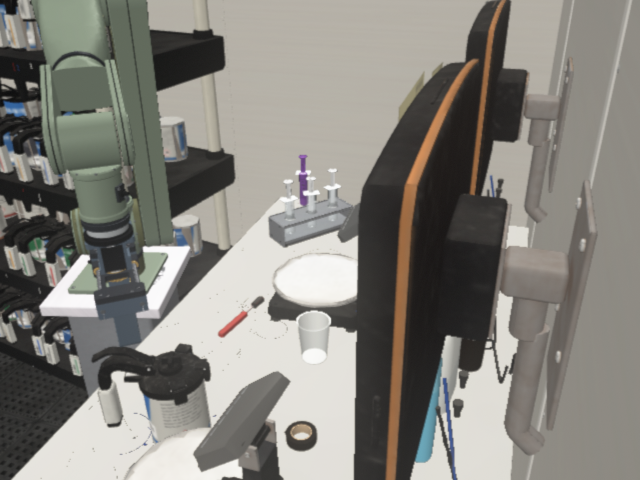

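The top view shows the rack at about (222,257), tilted, with thumb discs near (200,232), (215,253) and (231,276). The cup is at (422,241) between the scales, and the purple look-alike at (153,267). The side view shows the thumbs at (288,184), (311,181) and (333,173), and the cup at (314,336).

```bash
python3 - <<'E'
from h import *
t=cv2.imread('pics/top1.png');s=cv2.imread('pics/side1.png')
a=cv2.resize(t[205:305,175:265],None,fx=4.4,fy=4.4,interpolation=cv2.INTER_CUBIC)
b=cv2.resize(s[160:250,255:365],None,fx=3.6,fy=3.6,interpolation=cv2.INTER_CUBIC)
o=np.zeros((440,800,3),np.uint8);o[:440,:396]=a;o[:324,400:796]=b
cv2.imwrite('pics/crop1.png',o)
E
```

```text
(no output)
```

View pics/crop1.png

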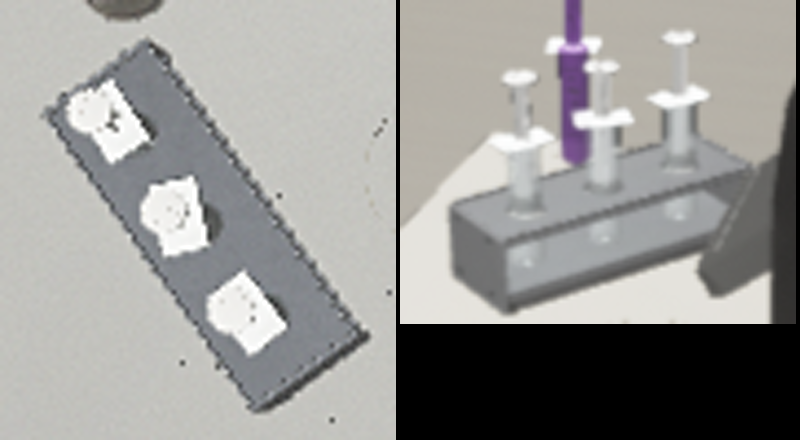

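```bash
cat > tri.py <<'E'
from h import *
def tri(c1,p1,c2,p2):
    o1,d1=ray(c1,*p1);o2,d2=ray(c2,*p2)
    k=np.linalg.lstsq(np.c_[d1,-d2],o2-o1,rcond=None)[0];a=o1+k[0]*d1;b=o2+k[1]*d2
    return (a+b)/2,np.linalg.norm(a-b)
E
python3 - <<'E'
from tri import *
t=eyes.calibration('top');s=eyes.calibration('side')
T=lambda x,y:(175+x/4.4,205+y/4.4);S=lambda x,y:(255+(x-400)/3.6,160+y/3.6)
C=[onz(t,*T(*p),72)[:2] for p in[(150,40),(45,115),(258,410),(368,337)]]
print('corners',np.round(C),'centre',np.mean(C,0),[np.linalg.norm(C[i]-C[i-1]) for i in range(4)])
e=(C[0]+C[1]-C[2]-C[3]);e/=np.linalg.norm(e);print('axis',np.degrees(np.arctan2(e[1],e[0])))
for k in(1,0,-1):print('slot',np.mean(C,0)+75*k*e)
for p,q in[((92,108),(679,37)),((165,213),(602,68)),((232,305),(520,77))]:
    print('thumb',*tri(t,T(*p),s,S(*q)))
print('cup rim',tri(t,(424,239),s,(314,318)))
im=cv2.imread('pics/side1.png')
for p in[(424,239)]: print(onz(t,*p,95))
E
```

```text
corners [[614. 294.]
 [563. 362.]
 [371. 215.]
 [419. 144.]] centre [491.85202606 253.77527704] [np.float64(246.17073216997267), np.float64(84.86289799268573), np.float64(242.2134372995681), np.float64(85.60709239230495)]
axis 37.369676847923174
slot [551.45722277 299.29692601]
slot [491.85202606 253.77527704]
slot [432.24682935 208.25362807]
thumb [555.61122995 301.87743321 181.25585956] 1.7702605768946287
thumb [494.39281555 257.73976864 171.49927185] 5.285090027325472
thumb [436.22059279 212.7647216  182.04837236] 0.8736845620981366
cup rim (array([ 543.69177447, -327.88963071,  102.57573096]), np.float64(0.8794629948432662))
[ 544.95961447 -329.56687193   95.        ]
```

```bash
R='x'; python3 -m crank '[{"dx":0.0192,"dy":0.0707,"dz":0.025},{"dx":0.0192,"dy":0.0707,"dz":0.025},{"dx":0.0192,"dy":0.0707,"dz":0.025},{"dx":0.0192,"dy":0.0707,"dz":0.025},{"dx":0.0192,"dy":0.0707},{"dx":0.0192,"dy":0.0707},{"dx":0.0192,"dy":0.0707},{"dx":0.0192,"dy":0.0707},{"dx":0.0192,"dy":0.0707},{"dx":0.0192,"dy":0.0707}]' 0 10
python3 -m crank '[{"dx":0.0192,"dy":0.0707},{"dx":0.0192,"dy":0.0707},{"dx":0.0192,"dy":0.0707},{"dx":0}]'
python3 - <<'E'
from h import *
im,c=grab('wrist','w1.png')
print(np.round(c['world_from_camera'],3).tolist())
for n,p in dict(a=(555,302,184),b=(494,257,172),c=(435,211,184)).items():print(n,proj(c,p))
E
```

```text
[[0.408, -0.874, -0.264, 309.089], [-0.913, -0.391, -0.116, -491.004], [-0.002, 0.288, -0.958, 384.764], [0.0, 0.0, 0.0, 1.0]]
a [-6109.57757382 -5775.34094773]
b [-2941.9945344  -2530.01207124]
c [-2463.33046632 -1850.10984213]validation failed for argument at $[0]...
validation failed for argument at $[0]...
```

View pics/w1.png

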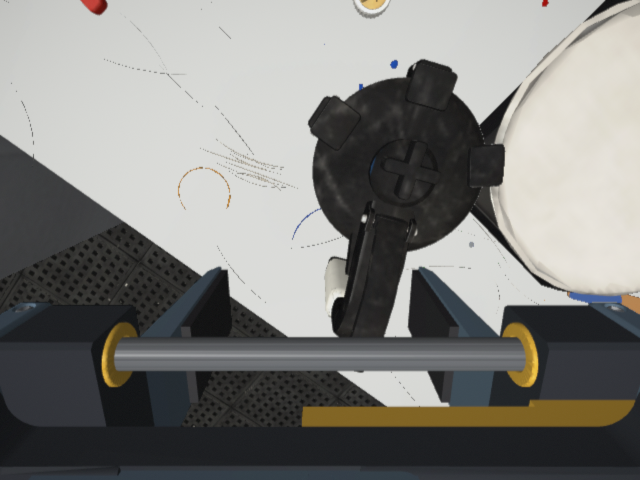

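The move was refused: each row seems to need all four keys. The picture is still the start view, with the spray gun and second scale below. I'll resend with full rows.

```bash
python3 -m crank '[{"dx":0.0192,"dy":0.0707,"dz":0.025,"yaw":0},{"dx":0.0192,"dy":0.0707,"dz":0.025,"yaw":0},{"dx":0.0192,"dy":0.0707,"dz":0.025,"yaw":0},{"dx":0.0192,"dy":0.0707,"dz":0.025,"yaw":0},{"dx":0.0192,"dy":0.0707,"dz":0,"yaw":0},{"dx":0.0192,"dy":0.0707,"dz":0,"yaw":0},{"dx":0.0192,"dy":0.0707,"dz":0,"yaw":0},{"dx":0.0192,"dy":0.0707,"dz":0,"yaw":0},{"dx":0.0192,"dy":0.0707,"dz":0,"yaw":0},{"dx":0.0192,"dy":0.0707,"dz":0,"yaw":0}]' 0 10
```

```text
time_s: 1.4
ee_pos: [388.0, 42.4, 302.0]
ee_rot: [180.0, -0.0, 24.1]
force: [1.6, -1.5, -1.1]
gripper_width: 0.1
gripper_force: 0.0
```

```bash
python3 -m crank '[{"dx":0.0192,"dy":0.0707,"dz":0,"yaw":0},{"dx":0.0192,"dy":0.0707,"dz":0,"yaw":0},{"dx":0.0192,"dy":0.0707,"dz":0,"yaw":0},{"dx":0,"dy":0,"dz":0,"yaw":0},{"dx":0,"dy":0,"dz":0,"yaw":0}]'
python3 - <<'E'
from h import *
im,c=grab('wrist','w2.png')
print(np.round(c['world_from_camera'],3).tolist())
for n,p in dict(a=(555,302,184),b=(494,257,172),c=(435,211,184)).items():print(n,proj(c,p))
E
```

```text
time_s: 2.02
ee_pos: [433.6, 209.8, 301.5]
ee_rot: [180.0, 0.1, 24.1]
force: [0.0, -0.2, -0.4]
gripper_width: 0.1
gripper_force: 0.0
[[0.409, -0.874, -0.265, 508.579], [-0.913, -0.391, -0.118, 243.93], [-0.0, 0.29, -0.957, 464.935], [0.0, 0.0, 0.0, 1.0]]
a [269.42817162  28.0938151 ]
b [296.28611088 140.68113543]
c [319.55160718 235.88990169]
```

View pics/w2.png

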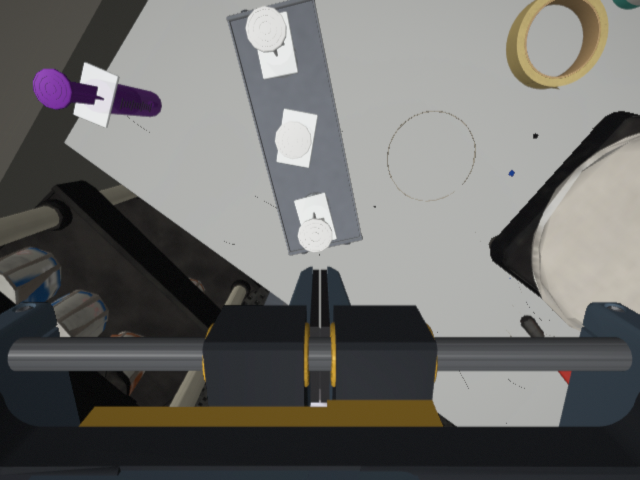

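Thumb discs are at a (266,30), b (293,140) and c (315,235), within 4 px of the prediction.

```bash
python3 - <<'E'
from tri import *
c=eyes.calibration('wrist');s=eyes.calibration('side');S=lambda x,y:(255+(x-400)/3.6,160+y/3.6)
for n,p,z,q in[('a',(266,30),184,(679,37)),('b',(293,140),172,(602,68)),('c',(315,235),184,(520,77))]:
    print(n,onz(c,*p,z),tri(c,p,s,S(*q)))
E
```

```text
a [553.23187286 303.16522192 184.        ] (array([555.12530179, 304.1573859 , 180.24135011]), np.float64(2.5772863535971107))
b [493.56801962 258.98124279 172.        ] (array([495.22571621, 259.11124021, 171.37077296]), np.float64(3.381324688597617))
c [434.21537665 214.09734555 184.        ] (array([435.14630879, 213.93816844, 181.97064149]), np.float64(2.837371750859346))
```

```bash
python3 -m crank '[{"dx":0,"dy":0.004,"dz":-0.045,"yaw":0},{"dx":0,"dy":0,"dz":-0.045,"yaw":0},{"dx":0,"dy":0,"dz":-0.04,"yaw":0},{"dx":0,"dy":0,"dz":0,"yaw":0},{"dx":0,"dy":0,"dz":0,"yaw":0},{"dx":0,"dy":0,"dz":0,"yaw":0}]'; python3 -m crank '[{"dx":0,"dy":0,"dz":-0.0015,"yaw":0},{"dx":0,"dy":0,"dz":-0.0015,"yaw":0},{"dx":0,"dy":0,"dz":-0.0015,"yaw":0},{"dx":0,"dy":0,"dz":-0.0015,"yaw":0},{"dx":0,"dy":0,"dz":-0.0015,"yaw":0},{"dx":0,"dy":0,"dz":-0.0015,"yaw":0},{"dx":0,"dy":0,"dz":-0.0015,"yaw":0},{"dx":0,"dy":0,"dz":-0.0015,"yaw":0},{"dx":0,"dy":0,"dz":-0.0015,"yaw":0},{"dx":0,"dy":0,"dz":-0.0015,"yaw":0}]'
```

```text
time_s: 2.82
ee_pos: [435.0, 213.5, 199.7]
ee_rot: [180.0, -0.2, 24.0]
force: [0.1, 0.0, 1.0]
gripper_width: 0.9
gripper_force: 0.0
time_s: 4.08
ee_pos: [434.1, 213.4, 186.0]
ee_rot: [180.0, -0.0, 24.1]
force: [-0.5, 0.8, 4.0]
gripper_width: 0.1
gripper_force: 1.7
```

```bash
python3 -m crank '[{"dx":0,"dy":0,"dz":-0.0015,"yaw":0},{"dx":0,"dy":0,"dz":-0.0015,"yaw":0},{"dx":0,"dy":0,"dz":-0.0015,"yaw":0},{"dx":0,"dy":0,"dz":-0.0015,"yaw":0},{"dx":0,"dy":0,"dz":-0.0015,"yaw":0},{"dx":0,"dy":0,"dz":-0.0015,"yaw":0},{"dx":0,"dy":0,"dz":-0.0015,"yaw":0},{"dx":0,"dy":0,"dz":-0.0015,"yaw":0},{"dx":0,"dy":0,"dz":-0.0015,"yaw":0},{"dx":0,"dy":0,"dz":-0.0015,"yaw":0}]'
```

```text
time_s: 5.32
ee_pos: [434.0, 213.4, 173.9]
ee_rot: [180.0, 0.0, 24.1]
force: [0.0, 0.4, 3.7]
gripper_width: 0.4
gripper_force: 1.7
```

```bash
python3 -m crank '[{"dx":0,"dy":0,"dz":-0.00125,"yaw":0},{"dx":0,"dy":0,"dz":-0.00125,"yaw":0},{"dx":0,"dy":0,"dz":-0.00125,"yaw":0},{"dx":0,"dy":0,"dz":-0.00125,"yaw":0},{"dx":0,"dy":0,"dz":-0.00125,"yaw":0}]'
```

```text
time_s: 5.95
ee_pos: [434.0, 213.4, 168.9]
ee_rot: [180.0, -0.0, 24.1]
force: [0.9, 0.3, 3.5]
gripper_width: 0.8
gripper_force: 1.7
```

```bash
python3 -m crank '[{"dx":0,"dy":0,"dz":-0.00125,"yaw":0},{"dx":0,"dy":0,"dz":-0.00125,"yaw":0},{"dx":0,"dy":0,"dz":-0.00125,"yaw":0},{"dx":0,"dy":0,"dz":-0.00125,"yaw":0}]'
```

```text
time_s: 6.45
ee_pos: [434.1, 213.4, 165.0]
ee_rot: [180.0, -0.0, 24.1]
force: [0.4, 0.3, 4.0]
gripper_width: 0.6
gripper_force: 2.4
```

```bash
python3 -m crank '[{"dx":0,"dy":0,"dz":-0.00125,"yaw":0},{"dx":0,"dy":0,"dz":-0.00125,"yaw":0},{"dx":0,"dy":0,"dz":-0.00125,"yaw":0},{"dx":0,"dy":0,"dz":-0.00125,"yaw":0},{"dx":0,"dy":0,"dz":-0.00125,"yaw":0}]'
```

```text
time_s: 7.08
ee_pos: [434.6, 213.6, 161.2]
ee_rot: [180.0, -0.1, 24.1]
force: [-1.6, -0.7, 11.0]
gripper_width: 0.7
gripper_force: 5.8
```

```bash
python3 -m crank '[{"dx":0,"dy":0,"dz":-0.00125,"yaw":0},{"dx":0,"dy":0,"dz":-0.00125,"yaw":0},{"dx":0,"dy":0,"dz":-0.00125,"yaw":0},{"dx":0,"dy":0,"dz":-0.00125,"yaw":0},{"dx":0,"dy":0,"dz":-0.00125,"yaw":0}]'
```

```text
time_s: 7.7
ee_pos: [435.2, 213.9, 157.4]
ee_rot: [180.0, -0.2, 24.1]
force: [-1.3, -1.2, 18.9]
gripper_width: 0.5
gripper_force: 9.2
```

The resistance climbed from 4 to 11 to 18.9 N at about 2 N/mm, so slot c is the gummed one. That is above the 15 N guide and just under the limit, because I queued two steps together. I'm backing off now and will check the force after every step from here on.

```bash
python3 -m crank '[{"dx":0,"dy":0,"dz":0.01,"yaw":0},{"dx":0,"dy":0,"dz":0.03,"yaw":0},{"dx":0.02,"dy":0.015,"dz":0.02,"yaw":0},{"dx":0.035,"dy":0.027,"dz":0,"yaw":0},{"dx":0.0188,"dy":0.0133,"dz":0,"yaw":0},{"dx":0,"dy":0,"dz":0,"yaw":0},{"dx":0,"dy":0,"dz":0,"yaw":0}]'
```

```text
time_s: 8.57
ee_pos: [492.0, 257.0, 202.3]
ee_rot: [180.0, 0.1, 24.1]
force: [0.8, -0.5, 0.7]
gripper_width: 0.7
gripper_force: 0.0
```

```bash
python3 -m crank '[{"dx":0.002,"dy":0.001,"dz":-0.007,"yaw":0},{"dx":0,"dy":0,"dz":-0.007,"yaw":0},{"dx":0,"dy":0,"dz":-0.0025,"yaw":0},{"dx":0,"dy":0,"dz":-0.0015,"yaw":0},{"dx":0,"dy":0,"dz":-0.0015,"yaw":0},{"dx":0,"dy":0,"dz":-0.0015,"yaw":0},{"dx":0,"dy":0,"dz":-0.0015,"yaw":0},{"dx":0,"dy":0,"dz":-0.0015,"yaw":0},{"dx":0,"dy":0,"dz":-0.0015,"yaw":0},{"dx":0,"dy":0,"dz":-0.0015,"yaw":0}]'
```

```text
time_s: 9.82
ee_pos: [494.9, 258.5, 181.7]
ee_rot: [180.0, -0.0, 24.1]
force: [0.3, 0.2, 2.7]
gripper_width: 0.6
gripper_force: 1.2
```

```bash
python3 -m crank '[{"dx":0,"dy":0,"dz":-0.0015,"yaw":0},{"dx":0,"dy":0,"dz":-0.0015,"yaw":0},{"dx":0,"dy":0,"dz":-0.0015,"yaw":0},{"dx":0,"dy":0,"dz":-0.0015,"yaw":0},{"dx":0,"dy":0,"dz":-0.0015,"yaw":0},{"dx":0,"dy":0,"dz":-0.0015,"yaw":0},{"dx":0,"dy":0,"dz":-0.0015,"yaw":0},{"dx":0,"dy":0,"dz":-0.0015,"yaw":0},{"dx":0,"dy":0,"dz":-0.0015,"yaw":0},{"dx":0,"dy":0,"dz":-0.0015,"yaw":0}]'
```

```text
time_s: 11.08
ee_pos: [494.7, 258.4, 169.3]
ee_rot: [180.0, -0.0, 24.1]
force: [-0.4, -0.3, 1.6]
gripper_width: 0.2
gripper_force: 1.2
```

```bash
python3 -m crank '[{"dx":0,"dy":0,"dz":-0.0015,"yaw":0},{"dx":0,"dy":0,"dz":-0.0015,"yaw":0},{"dx":0,"dy":0,"dz":-0.0015,"yaw":0},{"dx":0,"dy":0,"dz":-0.0015,"yaw":0},{"dx":0,"dy":0,"dz":-0.0015,"yaw":0}]'
```

```text
time_s: 11.7
ee_pos: [494.7, 258.4, 163.3]
ee_rot: [180.0, -0.0, 24.1]
force: [-0.4, 0.0, 2.2]
gripper_width: 0.6
gripper_force: 1.2
```

```bash
python3 -m crank '[{"dx":0,"dy":0,"dz":-0.00125,"yaw":0},{"dx":0,"dy":0,"dz":-0.00125,"yaw":0},{"dx":0,"dy":0,"dz":-0.00125,"yaw":0},{"dx":0,"dy":0,"dz":-0.00125,"yaw":0},{"dx":0,"dy":0,"dz":-0.00125,"yaw":0}]'
```

```text
time_s: 12.32
ee_pos: [494.7, 258.4, 158.3]
ee_rot: [180.0, -0.0, 24.1]
force: [0.6, -0.1, 2.2]
gripper_width: 0.6
gripper_force: 1.2
```

```bash
python3 -m crank '[{"dx":0,"dy":0,"dz":-0.00125,"yaw":0},{"dx":0,"dy":0,"dz":-0.00125,"yaw":0},{"dx":0,"dy":0,"dz":-0.00125,"yaw":0},{"dx":0,"dy":0,"dz":-0.00125,"yaw":0},{"dx":0,"dy":0,"dz":-0.00125,"yaw":0}]'
```

```text
time_s: 12.95
ee_pos: [494.7, 258.5, 153.3]
ee_rot: [180.0, -0.0, 24.1]
force: [-0.3, -0.5, 2.1]
gripper_width: 0.6
gripper_force: 1.2
```

```bash
python3 -m crank '[{"dx":0,"dy":0,"dz":-0.00125,"yaw":0},{"dx":0,"dy":0,"dz":-0.00125,"yaw":0},{"dx":0,"dy":0,"dz":-0.00125,"yaw":0},{"dx":0,"dy":0,"dz":-0.00125,"yaw":0},{"dx":0,"dy":0,"dz":-0.00125,"yaw":0}]'
```

```text
time_s: 13.58
ee_pos: [494.7, 258.5, 148.3]
ee_rot: [180.0, 0.0, 24.1]
force: [0.2, -0.5, 2.8]
gripper_width: 0.4
gripper_force: 1.2
```

```bash
python3 -m crank '[{"dx":0,"dy":0,"dz":-0.0008,"yaw":0},{"dx":0,"dy":0,"dz":-0.0008,"yaw":0},{"dx":0,"dy":0,"dz":0,"yaw":0}]'
```

```text
time_s: 13.95
ee_pos: [494.7, 258.4, 147.3]
ee_rot: [180.0, -0.0, 24.1]
force: [0.2, -0.7, 3.3]
gripper_width: 0.2
gripper_force: 1.8
```

```bash
python3 -m crank '[{"dx":0,"dy":0,"dz":-0.0008,"yaw":0},{"dx":0,"dy":0,"dz":-0.0008,"yaw":0},{"dx":0,"dy":0,"dz":0,"yaw":0}]'
```

```text
time_s: 14.32
ee_pos: [495.0, 258.6, 146.7]
ee_rot: [180.0, -0.1, 24.1]
force: [-1.3, -0.1, 7.5]
gripper_width: 0.6
gripper_force: 3.8
```

```bash
python3 -m crank '[{"dx":0,"dy":0,"dz":-0.0006,"yaw":0},{"dx":0,"dy":0,"dz":0,"yaw":0}]'
```

```text
time_s: 14.58
ee_pos: [495.0, 258.6, 146.5]
ee_rot: [180.0, -0.1, 24.1]
force: [-1.0, -0.7, 8.7]
gripper_width: 0.1
gripper_force: 4.4
```

Middle syringe is home (2 N drag, then a hard rise at stroke ~45 mm). Next is slot a.

```bash
python3 -m crank '[{"dx":0,"dy":0,"dz":0.03,"yaw":0},{"dx":0,"dy":0,"dz":0.04,"yaw":0},{"dx":0.03,"dy":0.022,"dz":0.005,"yaw":0},{"dx":0.03,"dy":0.022,"dz":0,"yaw":0},{"dx":0.0138,"dy":0.0115,"dz":0,"yaw":0},{"dx":0,"dy":0,"dz":0,"yaw":0},{"dx":0,"dy":0,"dz":-0.006,"yaw":0},{"dx":0,"dy":0,"dz":-0.006,"yaw":0},{"dx":0,"dy":0,"dz":0,"yaw":0}]'
```

```text
time_s: 15.7
ee_pos: [553.0, 302.3, 195.2]
ee_rot: [180.0, 0.1, 24.0]
force: [-0.0, -0.5, 1.0]
gripper_width: 0.4
gripper_force: 0.0
```

```bash
python3 -m crank '[{"dx":0.001,"dy":0.001,"dz":-0.0015,"yaw":0},{"dx":0,"dy":0,"dz":-0.0015,"yaw":0},{"dx":0,"dy":0,"dz":-0.0015,"yaw":0},{"dx":0,"dy":0,"dz":-0.0015,"yaw":0},{"dx":0,"dy":0,"dz":-0.0015,"yaw":0},{"dx":0,"dy":0,"dz":-0.0015,"yaw":0},{"dx":0,"dy":0,"dz":-0.0015,"yaw":0},{"dx":0,"dy":0,"dz":-0.0015,"yaw":0},{"dx":0,"dy":0,"dz":-0.0015,"yaw":0},{"dx":0,"dy":0,"dz":-0.0015,"yaw":0}]'
```

```text
time_s: 16.95
ee_pos: [555.1, 304.0, 185.4]
ee_rot: [-180.0, -0.2, 24.1]
force: [-0.4, -0.3, 6.7]
gripper_width: 0.4
gripper_force: 3.2
```

```bash
python3 -m crank '[{"dx":0,"dy":0,"dz":-0.0015,"yaw":0},{"dx":0,"dy":0,"dz":-0.0015,"yaw":0},{"dx":0,"dy":0,"dz":-0.0015,"yaw":0},{"dx":0,"dy":0,"dz":-0.0015,"yaw":0},{"dx":0,"dy":0,"dz":-0.0015,"yaw":0},{"dx":0,"dy":0,"dz":-0.0015,"yaw":0},{"dx":0,"dy":0,"dz":-0.0015,"yaw":0},{"dx":0,"dy":0,"dz":-0.0015,"yaw":0},{"dx":0,"dy":0,"dz":-0.0015,"yaw":0},{"dx":0,"dy":0,"dz":-0.0015,"yaw":0}]'
```

```text
time_s: 18.2
ee_pos: [555.1, 303.9, 173.3]
ee_rot: [-180.0, -0.1, 24.1]
force: [-1.2, -0.5, 6.3]
gripper_width: 0.4
gripper_force: 3.2
```

```bash
python3 -m crank '[{"dx":0,"dy":0,"dz":-0.0015,"yaw":0},{"dx":0,"dy":0,"dz":-0.0015,"yaw":0},{"dx":0,"dy":0,"dz":-0.0015,"yaw":0},{"dx":0,"dy":0,"dz":-0.0015,"yaw":0}]'
```

```text
time_s: 18.7
ee_pos: [555.1, 303.9, 168.5]
ee_rot: [-180.0, -0.1, 24.1]
force: [-1.1, -0.1, 6.3]
gripper_width: 0.4
gripper_force: 3.2
```

```bash
python3 -m crank '[{"dx":0,"dy":0,"dz":-0.00125,"yaw":0},{"dx":0,"dy":0,"dz":-0.00125,"yaw":0},{"dx":0,"dy":0,"dz":-0.00125,"yaw":0},{"dx":0,"dy":0,"dz":-0.00125,"yaw":0}]'
```

```text
time_s: 19.2
ee_pos: [555.1, 303.9, 164.5]
ee_rot: [-180.0, -0.1, 24.1]
force: [-0.4, -0.5, 6.1]
gripper_width: 0.0
gripper_force: 3.2
```

```bash
python3 -m crank '[{"dx":0,"dy":0,"dz":-0.00125,"yaw":0},{"dx":0,"dy":0,"dz":-0.00125,"yaw":0},{"dx":0,"dy":0,"dz":-0.00125,"yaw":0},{"dx":0,"dy":0,"dz":-0.00125,"yaw":0}]'
```

```text
time_s: 19.7
ee_pos: [555.1, 303.9, 160.5]
ee_rot: [-180.0, -0.1, 24.1]
force: [-0.7, -0.2, 7.2]
gripper_width: 0.9
gripper_force: 3.2
```

```bash
python3 -m crank '[{"dx":0,"dy":0,"dz":-0.00125,"yaw":0},{"dx":0,"dy":0,"dz":-0.00125,"yaw":0},{"dx":0,"dy":0,"dz":-0.00125,"yaw":0},{"dx":0,"dy":0,"dz":-0.00125,"yaw":0}]'
```

```text
time_s: 20.2
ee_pos: [555.1, 303.9, 156.5]
ee_rot: [-180.0, -0.1, 24.1]
force: [0.1, -0.4, 6.4]
gripper_width: 0.6
gripper_force: 3.2
```

```bash
python3 -m crank '[{"dx":0,"dy":0,"dz":-0.00125,"yaw":0},{"dx":0,"dy":0,"dz":-0.00125,"yaw":0},{"dx":0,"dy":0,"dz":-0.00125,"yaw":0},{"dx":0,"dy":0,"dz":-0.00125,"yaw":0},{"dx":0,"dy":0,"dz":-0.00125,"yaw":0},{"dx":0,"dy":0,"dz":-0.00125,"yaw":0},{"dx":0,"dy":0,"dz":-0.00125,"yaw":0}]'
```

```text
time_s: 21.08
ee_pos: [555.0, 303.9, 149.5]
ee_rot: [-180.0, -0.1, 24.1]
force: [-0.4, 0.5, 6.8]
gripper_width: 0.3
gripper_force: 3.2
```

```bash
python3 -m crank '[{"dx":0,"dy":0,"dz":-0.001,"yaw":0},{"dx":0,"dy":0,"dz":-0.001,"yaw":0},{"dx":0,"dy":0,"dz":-0.001,"yaw":0},{"dx":0,"dy":0,"dz":-0.0005,"yaw":0},{"dx":0,"dy":0,"dz":0,"yaw":0}]'
```

```text
time_s: 21.7
ee_pos: [555.2, 304.0, 147.2]
ee_rot: [-180.0, -0.2, 24.1]
force: [-1.2, -0.8, 7.9]
gripper_width: 0.4
gripper_force: 4.2
```

```bash
python3 -m crank '[{"dx":0,"dy":0,"dz":-0.0008,"yaw":0},{"dx":0,"dy":0,"dz":0,"yaw":0}]'
```

```text
time_s: 21.95
ee_pos: [555.3, 304.1, 147.0]
ee_rot: [-180.0, -0.2, 24.1]
force: [-1.6, 0.2, 10.7]
gripper_width: 0.6
gripper_force: 4.9
```

Both sound ones are home. I'll go back over slot c, open the fingers and look.

```bash
python3 -m crank '[{"dx":0,"dy":0,"dz":0.03,"yaw":0},{"dx":0,"dy":0,"dz":0.06,"yaw":0},{"dx":-0.03,"dy":-0.023,"dz":0.04,"yaw":0},{"dx":-0.05,"dy":-0.038,"dz":0.03,"yaw":0},{"dx":-0.05,"dy":-0.038,"dz":0.02,"yaw":0},{"dx":-0.0212,"dy":-0.016,"dz":0,"yaw":0},{"dx":0,"dy":0,"dz":0,"yaw":0},{"dx":0,"dy":0,"dz":0,"yaw":0}]' 1
python3 - <<'E'
from h import *
im,c=grab('wrist','w3.png')
t=telemetry.state();print(t['ee_pos'])
for p in[(434,213,157),(434,213,130)]:print(proj(c,p))
u,v=map(int,proj(c,(434,213,140)))
cr=im[max(0,v-90):v+90,u-120:u+120,::-1]
cv2.imwrite('pics/w3c.png',cv2.resize(cr,None,fx=3.3,fy=3.3,interpolation=cv2.INTER_CUBIC));print(u,v,cr.shape)
E
```

```text
time_s: 22.95
ee_pos: [434.3, 212.1, 288.3]
ee_rot: [-180.0, -0.0, 24.1]
force: [-0.5, -0.1, 0.4]
gripper_width: 77.1
gripper_force: 0.0
[434.39007726 212.21002216 288.1048745 ]
[319.20626396 233.57604096]
[319.25532514 225.55994663]
319 228 (180, 240, 3)
```

View pics/w3c.png

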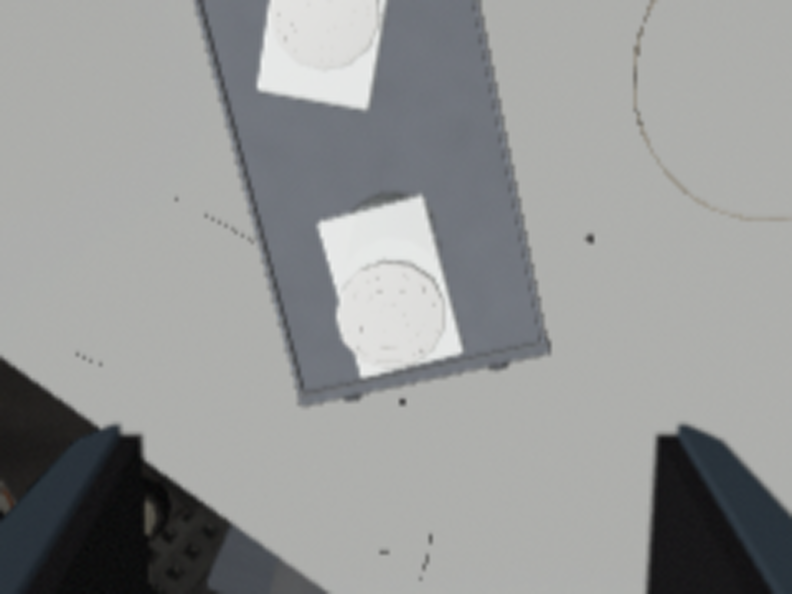

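Crop: flange corners at (318,221), (424,196), (461,352), (360,378); thumb disc centre at (391,313).

```bash
python3 - <<'E'
from h import *
c=eyes.calibration('wrist');f=lambda x,y,z:onz(c,199+x/3.3,138+y/3.3,z)[:2]
P=np.array([f(*p,130) for p in[(318,221),(424,196),(461,352),(360,378)]])
print(P,P.mean(0),[np.linalg.norm(P[i]-P[i-1]) for i in range(4)])
s=P[1]-P[0]+P[2]-P[3];l=P[3]-P[0]+P[2]-P[1]
print('short',np.degrees(np.arctan2(s[1],s[0])),'long',np.degrees(np.arctan2(l[1],l[0])))
print('thumb',f(391,313,157))
from scipy.spatial.transform import Rotation as R
print('tool y',R.from_euler('xyz',telemetry.state()['ee_rot'],degrees=True).as_matrix()[:,1])
E
```

```text
[[442.59581919 240.08419748]
 [460.39092198 216.88991782]
 [424.8649041  189.4598228 ]
 [406.45040757 211.99358132]] [433.57551321 214.60687985] [np.float64(45.77743437004653), np.float64(29.23423151794559), np.float64(44.883271489274094), np.float64(29.100927048516464)]
short -51.62617170630965 long -142.23662738333678
thumb [434.06996672 214.63660888]
tool y [ 4.07712480e-01 -9.13110362e-01 -9.28753909e-06]
```

```bash
python3 -m crank '[{"dx":0,"dy":0.0027,"dz":0,"yaw":0.93},{"dx":0,"dy":0,"dz":0,"yaw":0.93},{"dx":0,"dy":0,"dz":-0.04,"yaw":0.93},{"dx":0,"dy":0,"dz":-0.05,"yaw":0},{"dx":0,"dy":0,"dz":-0.05,"yaw":0},{"dx":0,"dy":0,"dz":-0.04,"yaw":0},{"dx":0,"dy":0,"dz":0,"yaw":0},{"dx":0,"dy":0,"dz":0,"yaw":0}]' 1
```

```text
time_s: 24.0
ee_pos: [434.8, 214.5, 145.3]
ee_rot: [180.0, -0.1, 38.0]
force: [0.7, 0.4, 0.4]
gripper_width: 91.4
gripper_force: 0.0
```

```bash
python3 -m crank '[{"dx":-0.0007,"dy":0,"dz":-0.03,"yaw":0},{"dx":0,"dy":0,"dz":-0.02,"yaw":0},{"dx":0,"dy":0,"dz":-0.0115,"yaw":0},{"dx":0,"dy":0,"dz":0,"yaw":0}]'
```

```text
time_s: 24.5
ee_pos: [433.5, 214.0, 95.8]
ee_rot: [180.0, -0.0, 38.0]
force: [0.5, 0.2, -0.0]
gripper_width: 91.1
gripper_force: 0.0
```

```bash
python3 -m crank '[{"dx":0,"dy":0,"dz":0,"yaw":0},{"dx":0,"dy":0,"dz":0,"yaw":0},{"dx":0,"dy":0,"dz":0,"yaw":0},{"dx":0,"dy":0,"dz":0,"yaw":0},{"dx":0,"dy":0,"dz":0,"yaw":0},{"dx":0,"dy":0,"dz":0,"yaw":0}]' 0 20
```

```text
time_s: 25.25
ee_pos: [433.0, 213.8, 95.3]
ee_rot: [180.0, 0.0, 38.0]
force: [0.2, -0.3, -0.0]
gripper_width: 33.8
gripper_force: 0.0
```

```bash
python3 -m crank '[{"dx":0,"dy":0,"dz":0,"yaw":0},{"dx":0,"dy":0,"dz":0,"yaw":0},{"dx":0,"dy":0,"dz":0,"yaw":0}]'
```

```text
time_s: 25.62
ee_pos: [433.0, 213.8, 95.3]
ee_rot: [180.0, 0.0, 38.0]
force: [0.2, 0.4, 0.2]
gripper_width: 29.5
gripper_force: 20.0
```

```bash
python3 -m crank '[{"dx":0,"dy":0,"dz":0.015,"yaw":0},{"dx":0,"dy":0,"dz":0.03,"yaw":0},{"dx":0,"dy":0,"dz":0.05,"yaw":0},{"dx":0,"dy":0,"dz":0.05,"yaw":0},{"dx":0,"dy":0,"dz":0.05,"yaw":0},{"dx":0,"dy":0,"dz":0.045,"yaw":0},{"dx":0,"dy":0,"dz":0,"yaw":0},{"dx":0,"dy":0,"dz":0,"yaw":0}]'
```

```text
time_s: 26.62
ee_pos: [432.4, 213.5, 286.8]
ee_rot: [-180.0, 0.1, 38.0]
force: [0.6, -0.7, -1.4]
gripper_width: 29.3
gripper_force: 20.0
```

```bash
python3 -m crank '[{"dx":0.006,"dy":-0.03,"dz":0,"yaw":0},{"dx":0.0117,"dy":-0.0566,"dz":0,"yaw":0},{"dx":0.0117,"dy":-0.0566,"dz":0,"yaw":0},{"dx":0.0117,"dy":-0.0566,"dz":0,"yaw":0},{"dx":0.0117,"dy":-0.0566,"dz":0,"yaw":0},{"dx":0.0117,"dy":-0.0566,"dz":0,"yaw":0},{"dx":0.0117,"dy":-0.0566,"dz":0,"yaw":0},{"dx":0.0117,"dy":-0.0566,"dz":0,"yaw":0},{"dx":0.0117,"dy":-0.0566,"dz":0,"yaw":0},{"dx":0.0117,"dy":-0.0566,"dz":0,"yaw":0}]'
python3 -m crank '[{"dx":0.0117,"dy":-0.0566,"dz":0,"yaw":0},{"dx":0.0117,"dy":-0.0566,"dz":0,"yaw":0},{"dx":0.0058,"dy":-0.03,"dz":0,"yaw":0},{"dx":0,"dy":0,"dz":0,"yaw":0},{"dx":0,"dy":0,"dz":0,"yaw":0},{"dx":0,"dy":0,"dz":0,"yaw":0}]'
python3 - <<'E'
from h import *
a,cs=grab('side','s4.png');b,cw=grab('wrist','w4.png')
print(telemetry.state()['ee_pos'])
p0=proj(cs,(545,-329,0)).astype(int);print(p0)
A=a[max(0,p0[1]-330):p0[1]+40,p0[0]-120:p0[0]+120,::-1]
o=np.zeros((480,800,3),np.uint8)
A=cv2.resize(A,None,fx=1.25,fy=1.25);h=min(480,A.shape[0]);o[:h,:300]=A[-h:]
o[:375,300:]=cv2.resize(b[:,:,::-1],(500,375))
cv2.imwrite('pics/c4.png',o);print(A.shape, max(0,p0[1]-330))
print('cup in wrist',proj(cw,(545,-329,95)))
E
```

```text
time_s: 27.88
ee_pos: [521.4, -218.9, 285.4]
ee_rot: [-179.8, 0.1, 38.0]
force: [0.2, 0.3, -0.6]
gripper_width: 29.5
gripper_force: 20.0
time_s: 28.62
ee_pos: [545.2, -331.1, 287.2]
ee_rot: [-180.0, 0.0, 38.1]
force: [0.7, -1.0, 0.3]
gripper_width: 29.5
gripper_force: 20.0
[ 545.37818229 -331.29141385  287.55146987]
[315 357]
(462, 300, 3) 27
cup in wrist [318.28424696 216.1931063 ]
```

View pics/c4.png

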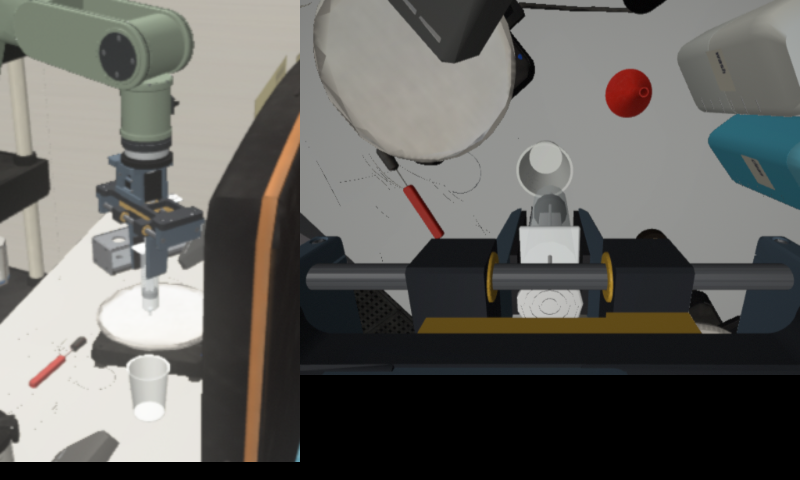

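The side view shows the syringe hanging straight, with its nozzle at crop x≈150 and the cup at x≈148. In the wrist view the cup rim is centred at full-frame (313.6,216), against a predicted (318,216).

```bash
python3 - <<'E'
from h import *
c=eyes.calibration('wrist');print(onz(c,313.6,216,95),telemetry.state()['ee_pos'])
print('expected nozzle tip in wrist crop',proj(c,(545.4,-331.3,200))/1.28)
E
```

```text
[ 542.37421973 -325.43313916   95.        ] [ 545.37818229 -331.29141385  287.55146987]
expected nozzle tip in wrist crop [250.22605198 195.45478201]
```

```bash
python3 -m crank '[{"dx":-0.0028,"dy":0.005,"dz":-0.03,"yaw":0},{"dx":0,"dy":0,"dz":-0.05,"yaw":0},{"dx":0,"dy":0,"dz":-0.03,"yaw":0},{"dx":0,"dy":0,"dz":0,"yaw":0},{"dx":0,"dy":0,"dz":0,"yaw":0}]'
python3 - <<'E'
from h import *
a,cs=grab('side','s5.png');b,cw=grab('wrist','w5.png')
o=np.zeros((480,800,3),np.uint8)
o[:480,:300]=cv2.resize(a[200:392,255:375,::-1],(300,480));o[:375,300:]=cv2.resize(b[:,:,::-1],(500,375))
cv2.imwrite('pics/c5.png',o);print(telemetry.state()['ee_pos'])
E
```

```text
time_s: 29.35
ee_pos: [543.9, -328.4, 200.8]
ee_rot: [179.9, -0.1, 38.0]
force: [0.9, 0.8, -1.4]
gripper_width: 29.5
gripper_force: 20.0
[ 543.96268732 -328.609933    201.1121041 ]
```

View pics/c5.png

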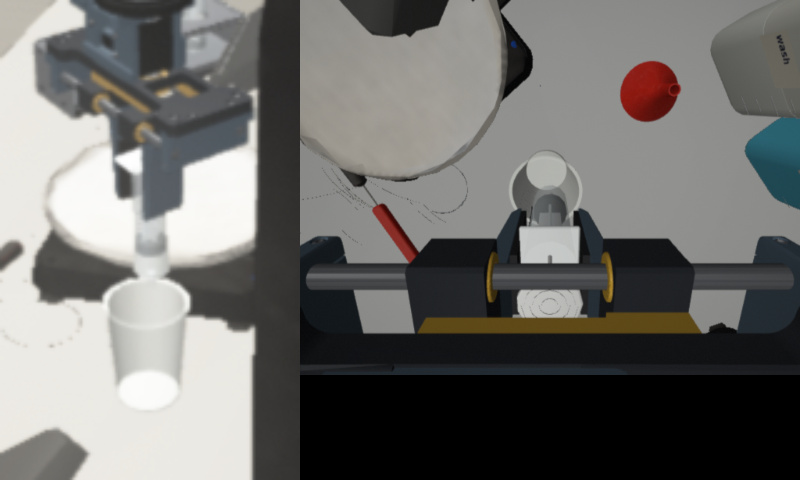

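The nozzle is about 4 mm off the rim centre, to the right in both views. I'll correct that and lower.

```bash
python3 -m crank '[{"dx":-0.0035,"dy":0.003,"dz":0,"yaw":0},{"dx":0,"dy":0,"dz":-0.02,"yaw":0},{"dx":0,"dy":0,"dz":-0.03,"yaw":0},{"dx":0,"dy":0,"dz":-0.03,"yaw":0},{"dx":0,"dy":0,"dz":-0.025,"yaw":0},{"dx":0,"dy":0,"dz":-0.0125,"yaw":0},{"dx":0,"dy":0,"dz":0,"yaw":0},{"dx":0,"dy":0,"dz":0,"yaw":0}]'
```

```text
time_s: 30.45
ee_pos: [540.9, -326.2, 106.0]
ee_rot: [179.9, -0.0, 38.0]
force: [0.9, -0.5, -0.7]
gripper_width: 30.0
gripper_force: 20.0
```

```bash
python3 -m crank '[{"dx":0,"dy":0,"dz":0,"yaw":0},{"dx":0,"dy":0,"dz":0,"yaw":0},{"dx":0,"dy":0,"dz":0,"yaw":0},{"dx":0,"dy":0,"dz":0,"yaw":0},{"dx":0,"dy":0,"dz":0,"yaw":0},{"dx":0,"dy":0,"dz":0,"yaw":0},{"dx":0,"dy":0,"dz":0,"yaw":0},{"dx":0,"dy":0,"dz":0,"yaw":0}]' 0.9
python3 - <<'E'
from h import *
a,cs=grab('side','s6.png');b,cw=grab('wrist','w6.png')
o=np.zeros((480,800,3),np.uint8)
o[:480,:300]=cv2.resize(a[200:392,255:375,::-1],(300,480));o[:375,300:]=cv2.resize(b[:,:,::-1],(500,375))
cv2.imwrite('pics/c6.png',o)
E
```

```text
time_s: 31.45
ee_pos: [540.4, -325.9, 105.3]
ee_rot: [180.0, -0.0, 38.0]
force: [0.1, 0.8, 0.2]
gripper_width: 81.9
gripper_force: 0.0
```

View pics/c6.png

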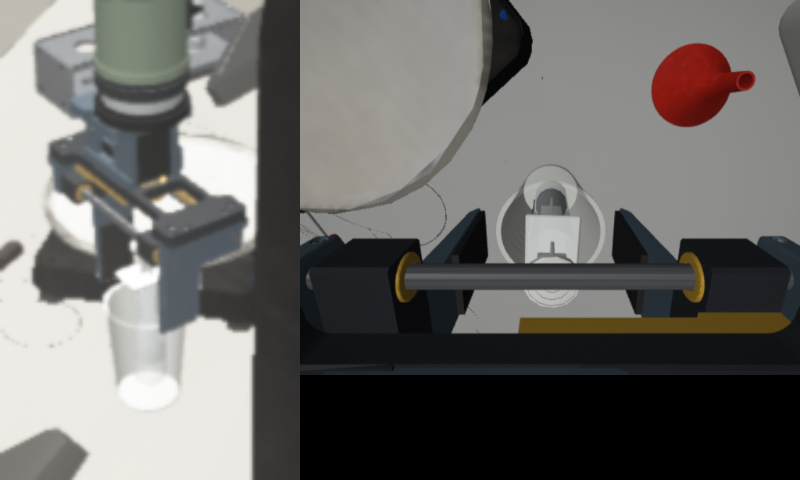

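The syringe has dropped to the cup floor and stands nearly upright, clear of both fingers. Lifting straight up.

```bash
python3 -m crank '[{"dx":0,"dy":0,"dz":0.02,"yaw":0},{"dx":0,"dy":0,"dz":0.04,"yaw":0},{"dx":0,"dy":0,"dz":0.06,"yaw":0},{"dx":0,"dy":0,"dz":0.06,"yaw":0},{"dx":0,"dy":0,"dz":0.06,"yaw":0},{"dx":-0.04,"dy":0.05,"dz":0,"yaw":0},{"dx":-0.04,"dy":0.05,"dz":0,"yaw":0},{"dx":0,"dy":0,"dz":0,"yaw":0},{"dx":0,"dy":0,"dz":0,"yaw":0},{"dx":0,"dy":0,"dz":0,"yaw":0}]' 1
python3 - <<'E'
from h import *
a,cs=grab('side','s7.png');b,_=grab('top','t7.png')
o=np.zeros((480,800,3),np.uint8)
o[:480,:300]=cv2.resize(a[200:392,255:375,::-1],(300,480))
o[:240,300:]=cv2.resize(a[150:270,240:490,::-1],(500,240))
o[240:,300:]=cv2.resize(b[170:290,260:510,::-1],(500,240))
cv2.imwrite('pics/c7.png',o)
E
```

```text
time_s: 32.8
ee_pos: [477.1, -246.7, 297.5]
ee_rot: [179.9, -0.0, 38.0]
force: [-0.4, 0.4, 0.1]
gripper_width: 91.2
gripper_force: 0.0
```

View pics/c7.png

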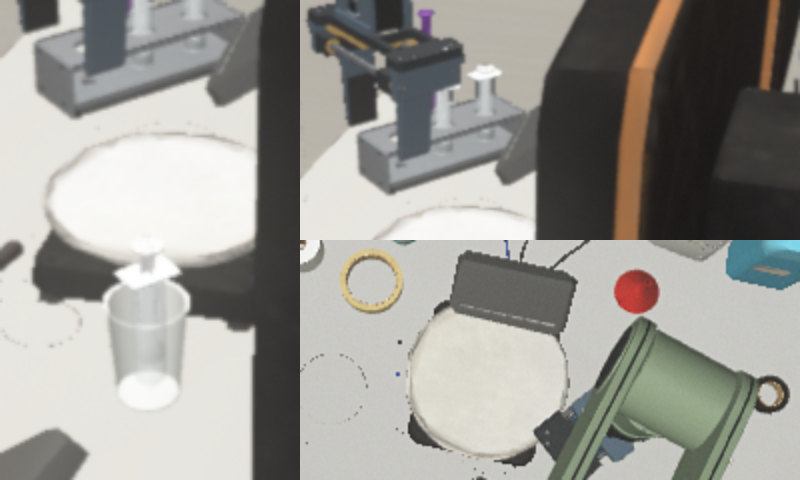

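The syringe stands nozzle down in the upright cup, at crop (148,300). Syringe a is visibly home in the rack; b is partly hidden behind the gripper, but its force reading showed it home.

```bash
python3 -c "
from workcell import ticket; print(ticket.job_done())"
```

```text
the job is handed in; nothing more can be done
None
```

The job is handed in, but no verdict came back: the left and middle syringes are pushed home in the rack, and the gummed right one stands nozzle down in the upright cup; its press peaked at a measured 18.9 N, over the 15 N guide but under the 20 N limit.

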